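# Pack a gift box with the products that fit its fitments

### The job

Pack the open gift box: stand the small honey jar, the little bottle, the tea tin and the short slim carton upright in the gold openings cut for them (wide round, small round, oblong and narrow slot), each right down on the floor of the box, set down and not dropped. The big jar and the long carton belong to another gift set and fit no opening: leave them standing where they are.

Things in the scene. Friction and masses are not known exactly. Their poses are not given: they have to be found in the camera images.
- honey_jar: Small amber glass honey jar with a brass-coloured lid as wide as the jar and a paper label: round, 50 mm across, 70 mm high, about 180 g. Origin: centre of its underside; z up. It stands loose and upright on the table at the start.
- syrup_bottle: Little green glass syrup bottle with paper label and black cap: round, body 35 mm across up to 66 mm height, then a neck and cap 22 mm across, 100 mm high over all, about 120 g. Origin: centre of its underside; z up. It stands loose and upright on the table at the start.
- tea_tin: Plain steel tea tin with a slip lid: 42 mm along its x, 66 mm along its y, 78 mm high, about 130 g. Origin: centre of its underside; z up. It stands loose and upright on the table at the start.
- slim_carton: Short slim chocolate carton of brown card with a paper band, standing on edge: 18 mm thick along its x, 76 mm long along its y, 78 mm high, about 80 g. Origin: centre of its underside; z up. It stands loose and upright on the table at the start.
- big_jar: Big honey jar, the same make as the small one but 70 mm across and 88 mm high; fits none of the openings. Origin: centre of its underside; z up. It stands loose and upright on the table at the start.
- long_carton: Long slim chocolate carton, like the short one (18 mm thick along its x, 78 mm high) but 110 mm long along its y; fits none of the openings. Origin: centre of its underside; z up. It stands loose and upright on the table at the start.
- fitment_wide_round: Gold card fitment, 100 x 100 x 31 mm high, top 34 mm above the table, with a round opening 67 mm across, for the small honey jar, through to the box floor. Origin: centre of its underside, on the opening's axis, 3 mm above the table; z up. One of four in the fixed burgundy gift box (212 x 212 mm, rim 38 mm high, floor 3 mm above the table), all turned alike with the box; any quarter.
- fitment_small_round: Gold card fitment, 100 x 100 x 31 mm high, top 34 mm above the table, with a round opening 52 mm across, for the bottle, through to the box floor. Origin: centre of its underside, on the opening's axis, 3 mm above the table; z up. The four stand two by two, 102 mm centre to centre, fixed in the box, in any arrangement.
- fitment_oblong: Gold card fitment, 100 x 100 x 31 mm high, top 34 mm above the table, with an oblong opening, 60 mm along its x and 84 mm along its y, for the tea tin, through to the box floor. Origin: centre of its underside, on the opening's axis, 3 mm above the table; z up. In the gift box with the other fitments, in any quarter of it.
- fitment_slot: Gold card fitment, 100 x 100 x 31 mm high, top 34 mm above the table, with a narrow slot, 35 mm along its x and 93 mm along its y, for the short carton on edge, through to the box floor. Origin: centre of its underside, on the opening's axis, 3 mm above the table; z up. In the gift box with the other fitments, in any quarter of it.
Not all that is in view belongs to the job. What is shaped like the honey_jar but purple is not meant. Several things look just like the syrup_bottle: the one meant starts farthest to the robot's left.

How it is judged:
By the outcome, as a careful person would: the job done as asked, in the order asked, and still so for the second after the job is handed in, with the robot touching nothing.
It also fails if it takes over 109 s, if anything falls off the work surface, if the arm or the gripper's body presses on something with over 40 N, if the wrist force passes 120 N, or if a joint passes its speed limit or range.

### The arm

A 7-joint arm with a two-finger parallel gripper is mounted at the origin on the work surface. World frame = base frame: x ahead of the robot, y to its left, z up, the work surface at z = 0. Lengths are in m, angles in rad, forces in N, time in s.
With the tool pointing down it reaches from about 0.4 to 0.85 m from the base axis. Payload 4.5 kg.
Tool frame: the origin (TCP) lies midway between the tips of the shut fingers; the grasp point (between the pads) lies 19 mm behind it; z points along the fingers, y is the line along which they close (so a half turn about z gives the same grasp; the last joint's range is limited). The gripper opens to 88 mm and grips with 3 to 60 N. Pads are 18 mm wide; open, the fingers measure 123 mm over their backs; the gripper's body (75 mm by 187 mm) begins 45 mm behind the grasp point.
Start: joints at [1.169, 0.689, -0.195, 1.565, 0.157, 0.902, -0.215], TCP at [0.264, -0.567, 0.239] pointing down, gripper open.
Joint ranges: [-3.01, 3.01], [-0.46, 2.08], [-1.47, 1.51], [0.13, 2.56], [-1, 4.14], [0.04, 2.09], [-2.66, 2.66]. Speed limits (rad/s): [2.57, 2.57, 3.14, 3.14, 3.14, 3.14, 3.14].

### API

Orientations are given as a unit quaternion [x, y, z, w].
In Python, from plant import * gives the robot as it stands.
- The arm moves only by the tool send_rows, never from a script. Its argument "targets" is a list of rows, each a list of 2 entries, a list of its own where there are three numbers: the shift along the tool's x, y, z in units of 0.3 m (1.0 is 0.3 m), then the turn, a rotation vector about the tool's x, y, z in units of pi rad (1.0 is pi rad). A call has 1 to 12 rows; each row is the pose to reach, as a shift and turn from the pose commanded when the call began, along the tool's axes at that moment, turning the shorter way round; what a row does not reach only later rows make up. A row lasts 1/8 s, in which the tool goes at most 62.5 mm and 10.7 degrees, less where a joint would pass 70% of its speed; a pose out of reach is approached as far as the arm can. A call with a number of a shift or a turn outside -1 to 1 is refused whole. A call with a gripper value outside its range is refused whole. "fingers" is the opening, from 0 (shut) to 1 (fully open), set as the call begins (left out, the last holds). The fingers move at their own pace and stop on an object; "newtons" is the grip in N (left out, the last holds). Time passes only in rows, so rows that repeat a pose let the fingers close. It gives the time, the measured TCP pose, the force, the opening and the grip force at its end, in the units of the state.
- get_state(): the state, without advancing time (a new reading comes with each control period).
- snapshot(name): name is "side" or "top"; returns a dict with "img" (420x560x3 uint8, blue, green, red), "fx", "fy", "cx", "cy" (pixels), "k1" (the pictures are not rectified: a ray, as slopes to the right and down, at radius r is drawn at 1 + k1 r^2 times it, then the intrinsics apply), "cam_to_world" (4x4, takes a point from camera to world coordinates). Camera axes: x right, y down, z forward; pixel columns grow to the right and rows downward; lengths in m; the calibration is good to about 2 mm. A picture is of the moment at which its call begins. There is no depth.
- finish_job(): hands the job in; it is judged then, once.
The state is a dict: "clock": time; "q": joint angles; "qd": joint speeds; "joint_torque": joint torques, N m; "tool_pos": TCP position; "eef_rot": TCP orientation; "contact_force": force on the tool from outside, world axes, zero at the start; "moment": the same for the moment, N m; "opening": opening from 0.0 (shut) to 1.0 (fully open); "finger_force": force on a finger pad.
Only numpy, scipy, OpenCV 4.12 (cv2) and the standard library are available. Lean on these libraries where they do the work, as an engineer would, in place of code of your own. Each camera call takes 0.05 s, during which the arm holds its last target. There are 200 camera calls.

## Working session

There is one attempt and no reset: what is moved stays moved. The work goes in short steps, Python scripts to look and compute and a tool call to move; the robot and the scene stay as the last step left them, time stands still between calls to the robot, and variables do not carry over. Pictures are saved under pics/ and viewed, at most 14 in all, crops included, and the job is handed in when it is done.

Besides the shell and the picture viewer there is one more tool, called after "Request:" in YAML: its name, and indented under it one key for each argument. send_rows: Moves the arm, as the interface text tells. Its arguments: {"type":"object","properties":{"targets":{"type":"array"},"fingers":{"type":"number"},"newtons":{"type":"number"}},"required":["targets"]}

```bash
ls; mkdir -p pics
python3 - <<'E'
from plant import *
import cv2
s=get_state();print({k:s[k] for k in('clock','tool_pos','eef_rot','opening')})
for n in('top','side'):
    d=snapshot(n);cv2.imwrite(f'pics/{n}0.png',d['img']);print(n,{k:d[k] for k in('fx','fy','cx','cy','k1')},d['cam_to_world'])
E
```

```text
pics
{'clock': 0.0, 'tool_pos': array([ 0.263522  , -0.56599903,  0.23789415]), 'eef_rot': array([ 9.76337726e-01,  2.16249237e-01, -2.82112605e-04, -9.12678793e-04]), 'opening': 0.9981656384155084}
top {'fx': 400.0546466854901, 'fy': 400.0546466854901, 'cx': 274.20851316823195, 'cy': 211.9161854889554, 'k1': -0.016871897369323742} [[-1.11590766e-01 -9.68447049e-01  2.22840334e-01  2.58828494e-01]
 [-9.93753792e-01  1.08963171e-01 -2.40920711e-02 -5.65143539e-02]
 [-9.49494271e-04 -2.24136879e-01 -9.74557211e-01  1.05380932e+00]
 [ 0.00000000e+00  0.00000000e+00  0.00000000e+00  1.00000000e+00]]
side {'fx': 544.8583194903273, 'fy': 544.8583194903273, 'cx': 283.23588461872737, 'cy': 199.55552616944894, 'k1': -0.16530278852940977} [[-0.99798488 -0.03009052  0.05586366  0.40819367]
 [-0.06142831  0.67875954 -0.73178689  0.89125014]
 [-0.01589815 -0.73374386 -0.67924017  0.905431  ]
 [ 0.          0.          0.          1.        ]]
```

View pics/top0.png

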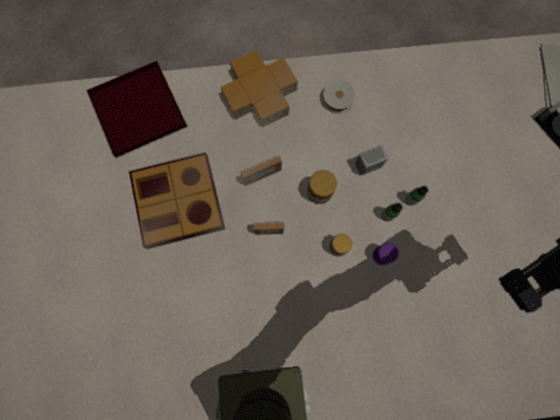

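View pics/side0.png

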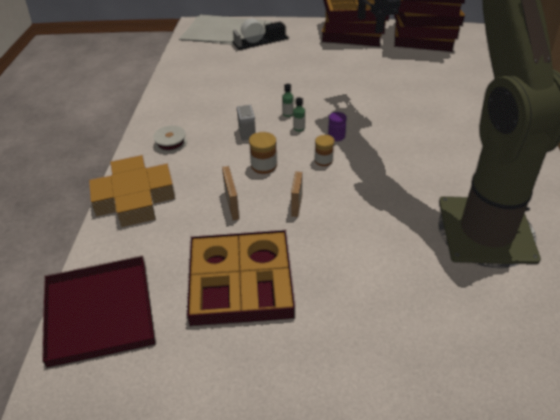

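The top view shows the box around (175,198). From upper left its openings are oblong (154,185), small round (191,177), wide round (199,212) and slot (160,221). The honey jar is at (342,243), the bottles at (393,211, leftmost) and (419,193), the tin at (373,158), the short carton at (268,228), the long one at (261,168), and the big jar at (322,184). The side view agrees.

Run:
```python
import cv2
a=cv2.imread('pics/top0.png');b=cv2.imread('pics/side0.png')
def crop(i,x0,y0,x1,y1,s,n):
    c=cv2.resize(i[y0:y1,x0:x1],None,fx=s,fy=s,interpolation=cv2.INTER_CUBIC);c=cv2.convertScaleAbs(c,alpha=1.6)
    for x in range((x0//10+1)*10,x1,10):
        cv2.line(c,((x-x0)*s,0),((x-x0)*s,6 if x%50 else 20),(0,0,255),1)
        if x%20==0: cv2.putText(c,str(x),((x-x0)*s,30),0,.4,(0,0,255))
    for y in range((y0//10+1)*10,y1,10):
        cv2.line(c,(0,(y-y0)*s),(6,(y-y0)*s),(0,0,255),1)
        if y%20==0: cv2.putText(c,str(y),(8,(y-y0)*s),0,.4,(0,0,255))
    cv2.imwrite(n,c)
crop(a,120,145,230,253,5,'pics/c1.png')
crop(a,236,140,436,270,4,'pics/c2.png')
crop(b,180,75,380,225,4,'pics/c3.png')
```

```text
(no output)
```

View pics/c1.png

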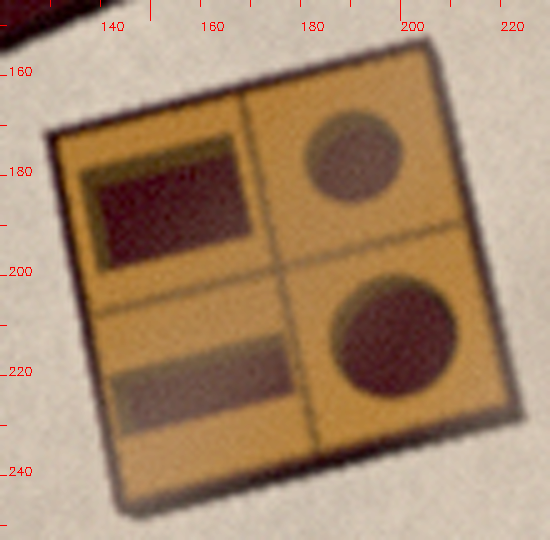

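View pics/c2.png

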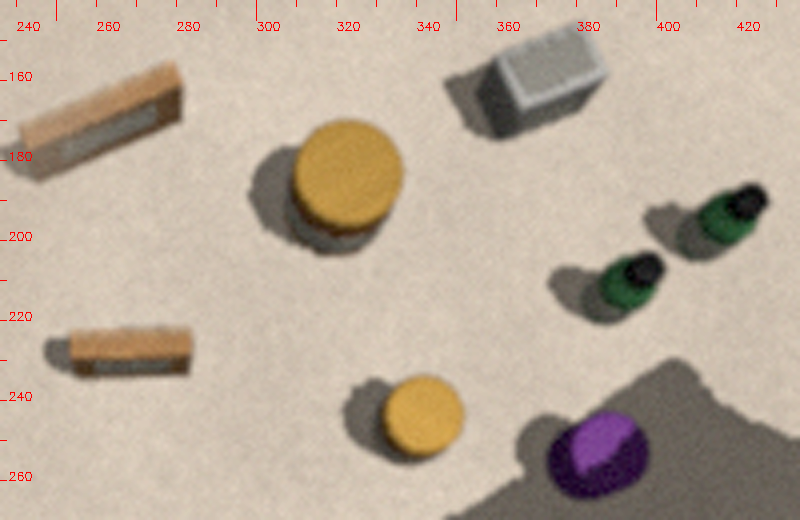

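View pics/c3.png

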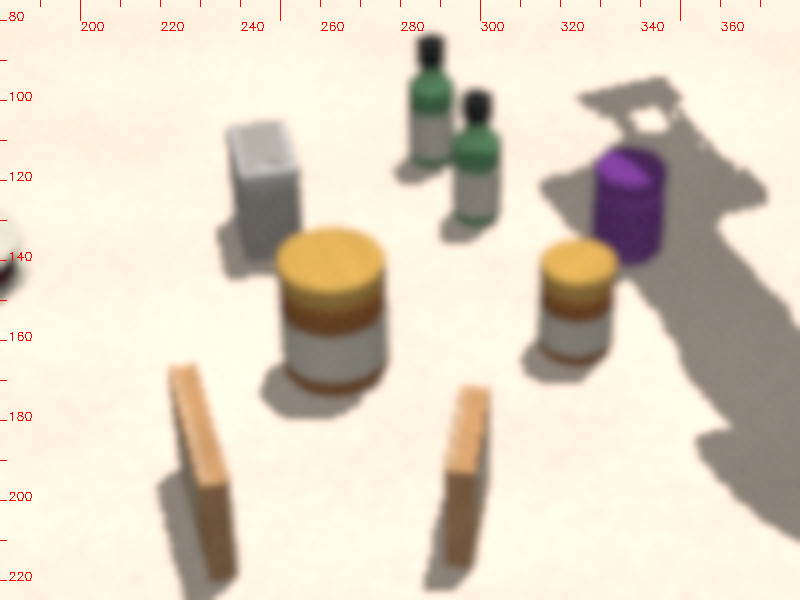

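c1 shows the box with its four openings, and their corners are readable. c2 shows the short carton's top at crop (70–192, 327–358), the honey lid at (423,415), the tin lid corners, and the left bottle's cap at (648,268). c3 confirms the two bottles; the nearer one, at (477,97), is the leftmost.

```bash
cat > h.py <<'E'
import numpy as np, cv2
from scipy.spatial.transform import Rotation as R
C={'top':(400.0546,274.2085,211.9162,-0.016872,np.array([[-1.11590766e-01,-9.68447049e-01,2.22840334e-01,2.58828494e-01],[-9.93753792e-01,1.08963171e-01,-2.40920711e-02,-5.65143539e-02],[-9.49494271e-04,-2.24136879e-01,-9.74557211e-01,1.05380932]])),
'side':(544.8583,283.2359,199.5555,-0.1653028,np.array([[-0.99798488,-0.03009052,0.05586366,0.40819367],[-0.06142831,0.67875954,-0.73178689,0.89125014],[-0.01589815,-0.73374386,-0.67924017,0.905431]]))}
def bp(cam,px,z):
    f,cx,cy,k,T=C[cam];px=np.atleast_2d(np.asarray(px,float))
    K=np.array([[f,0,cx],[0,f,cy],[0,0,1]])
    r=cv2.undistortPoints(px[:,None],K,np.array([k,0,0,0,0.]))[:,0]
    d=np.c_[r,np.ones(len(r))]@T[:,:3].T
    return T[:2,3]+d[:,:2]*((z-T[2,3])/d[:,2])[:,None]
def cr(p,s,x0,y0): return (np.atleast_2d(p)+.5)/s-.5+[x0,y0]
E
python3 - <<'E'
from h import *
c1=lambda p,z=.034:bp('top',cr(p,5,120,145),z)
c2=lambda p,z:bp('top',cr(p,4,236,140),z)
c3=lambda p,z:bp('side',cr(p,4,180,75),z)
p=lambda n,a:print(n,np.round(a*1000,1).tolist())
W=c1([394,335])[0];S=c1([353.5,156.5])[0]
O=c1([[80,172],[231,135],[252,235],[98,271]]);L=c1([[110,378],[280,333],[297,393],[122,436]])
X=c1([277,268])[0]
p('wide',W);p('small',S);p('obl',O.mean(0));p('slot',L.mean(0));p('cross',X)
ang=lambda a,b:np.degrees(np.arctan2(*(b-a)[::-1]))
def rect(n,Q):
    p(n+' sides',np.linalg.norm(Q-np.roll(Q,-1,0),axis=1)); print(n,'angles',[round(ang(Q[i],Q[(i+1)%4]),1) for i in range(4)]);p(n+' c',Q.mean(0))
rect('O',O);rect('L',L)
se=c1([[242,92],[317,452],[95,315],[465,225]]);print('seam',ang(se[0],se[1]),ang(se[2],se[3]))
# fit box: dirs
cs=np.array([O.mean(0),S,L.mean(0),W]);g=np.array([[-1,1],[1,1],[-1,-1],[1,-1]])*.051
m=cs.mean(0);H=g.T@(cs-m);U,s,Vt=np.linalg.svd(H);Rm=Vt.T@U.T;p('fit',m+g@Rm.T);print('det',np.linalg.det(Rm),np.degrees(np.arctan2(Rm[1,0],Rm[0,0])))
p('honey',c2([423,415],.07));p('big',c2([349,174],.088))
rect('tin',c2([[495,57],[582,22],[606,73],[518,109]],.078))
rect('short',c2([[70,329],[192,327],[192,354],[70,358]],.078))
rect('long',c2([[20,124],[175,63],[181,88],[22,152]],.078))
p('cap',c2([[648,268],[752,199]],.1));p('purple',c2([605,445],.07))
p('side cap',c3([[478,97],[431,43]],.1));p('side base',c3([[477,213],[432,153]],0))
p('side honey',c3([579,262],.07))
p('side short',c3([[462,388],[490,388],[475,472],[445,472]],.078).mean(0))
p('side tin',c3([[226,128],[283,122],[298,169],[238,177]],.078).mean(0))
E
```

```text
wide [515.1, 115.4]
small [615.3, 130.2]
obl [600.7, 231.6]
slot [499.6, 216.7]
cross [558.2, 174.4]
O sides [82.3, 57.6, 82.8, 56.5]
O angles [np.float64(-81.9), np.float64(-171.7), np.float64(97.3), np.float64(7.8)]
O c [600.7, 231.6]
L sides [90.9, 33.8, 92.6, 31.9]
L angles [np.float64(-81.0), np.float64(-168.1), np.float64(97.8), np.float64(9.1)]
L c [499.6, 216.7]
seam -171.96180768163046 -82.15768230041256
fit [[600.7, 231.4], [615.6, 130.5], [499.8, 216.5], [514.7, 115.6]]
det 0.9999999999999998 -81.58892407912131
honey [[385.6, -237.4]]
big [[539.9, -210.5]]
tin sides [62.8, 37.7, 63.3, 37.8]
tin angles [np.float64(-73.7), np.float64(-165.6), np.float64(106.5), np.float64(13.8)]
tin c [601.2, -352.0]
short sides [75.9, 17.1, 75.7, 18.3]
short angles [np.float64(-95.5), np.float64(173.3), np.float64(85.5), np.float64(-5.7)]
short c [450.1, -62.5]
long sides [107.8, 17.5, 110.5, 18.9]
long angles [np.float64(-73.8), np.float64(-173.8), np.float64(106.6), np.float64(-1.4)]
long c [605.5, -59.3]
cap [[456.3, -382.9], [492.5, -455.3]]
purple [[354.5, -346.5]]
side cap [[455.9, -383.3], [492.0, -453.4]]
side base [[456.5, -387.4], [492.9, -462.9]]
side honey [[385.3, -237.2]]
side short [448.9, -61.7]
side tin [602.4, -347.6]
```

```bash
cat >> h.py <<'E'
def plan(*wps):
    from plant import get_state
    s=get_state();R0=R.from_quat(s['eef_rot']);p0=np.array(s['tool_pos']);M=R0.as_matrix()
    th=np.degrees(np.arctan2(M[1,0],M[0,0]))
    print('t',round(s['clock'],2),'p',np.round(p0,4),'th',round(th,2),'z',np.round(M[:,2],3),'q',np.round(s['q'],2),'op',round(s['opening'],3),'ff',np.round(s['finger_force'],1),'F',np.round(s['contact_force'],1))
    for x,y,z,t in wps:
        t=th if t is None else t
        Rt=R.from_euler('z',t,degrees=True)*R.from_euler('x',180,degrees=True)
        print(np.round(M.T@(np.array([x,y,z])-p0)/.3,3).tolist(),np.round((R0.inv()*Rt).as_rotvec()/np.pi,4).tolist(), round(np.linalg.norm([x,y,z]-p0),3))
E
python3 -c "
from h import *
plan((.3856,-.2373,.13,25),(.3856,-.2373,.042,25),(.33,-.40,.238,25))"
```

```text
t 0.1 p [ 0.2636 -0.5661  0.238 ] th 24.97 z [-0.001  0.001 -1.   ] q [ 1.17  0.69 -0.19  1.57  0.16  0.9  -0.22] op 0.999 ff 0.0 F [-0.1 -0.3  0. ]
[0.832, -0.821, 0.361] [-0.0005, 0.0, -0.0001] 0.367
[0.832, -0.821, 0.655] [-0.0005, 0.0, -0.0001] 0.402
[0.435, -0.408, 0.001] [-0.0005, 0.0, -0.0001] 0.179
```

Request:
send_rows:
  targets:
    - [[0.15,-0.15,0.02],[0,0,0]]
    - [[0.3,-0.3,0.08],[0,0,0]]
    - [[0.45,-0.44,0.14],[0,0,0]]
    - [[0.6,-0.59,0.2],[0,0,0]]
    - [[0.73,-0.72,0.26],[0,0,0]]
    - [[0.81,-0.8,0.31],[0,0,0]]
    - [[0.832,-0.821,0.36],[0,0,0]]
    - [[0.832,-0.821,0.36],[0,0,0]]
  fingers: 1.0

```text
clock: 1.1
tool_pos: [0.3859, -0.2367, 0.1299]
eef_rot: [0.976, 0.217, -0.001, -0.001]
contact_force: [-0.2, -0.4, 0.2]
opening: 0.999
finger_force: 0.0
```

```bash
python3 -c "
from h import *
plan((.3856,-.2373,.042,25))"
```

```text
t 1.1 p [ 0.3859 -0.2367  0.1299] th 25.11 z [-0.002  0.001 -1.   ] q [ 0.5   0.67 -0.08  2.17  0.16  0.3  -0.85] op 0.999 ff 0.0 F [-0.2 -0.4  0.2]
[-0.001, 0.002, 0.293] [-0.0006, 0.0005, 0.0006] 0.088
```

Request:
send_rows:
  targets:
    - [[0,0.001,0.1],[0,0,0]]
    - [[0,0.002,0.2],[0,0,0]]
    - [[0,0.002,0.27],[0,0,0]]
    - [[0,0.002,0.293],[0,0,0]]
    - [[0,0.002,0.293],[0,0,0]]

```text
clock: 1.72
tool_pos: [0.3863, -0.2392, 0.0431]
eef_rot: [0.976, 0.216, -0.0, 0.0]
contact_force: [0.3, -0.1, 0.5]
opening: 1.0
finger_force: 0.0
```

Request:
send_rows:
  targets:
    - [[0,0,0],[0,0,0]]
    - [[0,0,0],[0,0,0]]
    - [[0,0,0],[0,0,0]]
    - [[0,0,0],[0,0,0]]
    - [[0,0,0],[0,0,0]]
    - [[0,0,0],[0,0,0]]
  fingers: 0.0
  newtons: 25

```text
clock: 2.48
tool_pos: [0.3866, -0.2386, 0.043]
eef_rot: [0.976, 0.216, 0.0, 0.0]
contact_force: [-0.6, -0.1, 4.3]
opening: 0.56
finger_force: 25.0
```

```bash
python3 -c "
from h import *
plan((.3856,-.2373,.17,25),(.45,-.05,.17,None),(.515,.1155,.17,None))"
```

```text
t 2.48 p [ 0.3866 -0.2386  0.043 ] th 24.97 z [ 0. -0. -1.] q [ 0.46  0.86 -0.02  2.21  0.19  0.07 -0.87] op 0.56 ff 25.0 F [-0.6 -0.1  4.3]
[-0.001, -0.005, -0.423] [0.0001, -0.0001, -0.0001] 0.127
[0.457, -0.48, -0.423] [0.0001, -0.0001, -0.0] 0.236
[0.886, -0.889, -0.423] [0.0001, -0.0001, -0.0] 0.397
```

Request:
send_rows:
  targets:
    - [[0,0,-0.06],[0,0,0]]
    - [[0,0,-0.17],[0,0,0]]
    - [[0,0,-0.28],[0,0,0]]
    - [[0.03,-0.03,-0.38],[0,0,0]]
    - [[0.12,-0.12,-0.42],[0,0,0]]
    - [[0.24,-0.24,-0.42],[0,0,0]]
    - [[0.36,-0.36,-0.42],[0,0,0]]
    - [[0.48,-0.48,-0.42],[0,0,0]]
    - [[0.6,-0.6,-0.42],[0,0,0]]
    - [[0.72,-0.72,-0.42],[0,0,0]]
    - [[0.82,-0.82,-0.42],[0,0,0]]
    - [[0.886,-0.889,-0.42],[0,0,0]]

```text
clock: 3.98
tool_pos: [0.5147, 0.1181, 0.1683]
eef_rot: [0.976, 0.217, -0.0, -0.0]
contact_force: [-0.1, -1.4, -0.8]
opening: 0.558
finger_force: 25.0
```

```bash
python3 -c "
from h import *
plan((.515,.1155,.06,25),(.515,.1155,.046,25))"
```

```text
t 3.98 p [0.5147 0.1181 0.1683] th 25.12 z [-0.001  0.001 -1.   ] q [-0.32  0.67  0.01  1.93 -0.01  0.54 -1.43] op 0.558 ff 25.0 F [-0.1 -1.4 -0.8]
[-0.003, 0.008, 0.361] [-0.0002, 0.0001, 0.0007] 0.108
[-0.003, 0.008, 0.408] [-0.0002, 0.0001, 0.0007] 0.122
```

Request:
send_rows:
  targets:
    - [[-0.001,0.004,0.0],[0,0,0]]
    - [[-0.001,0.004,0.12],[0,0,0]]
    - [[-0.001,0.004,0.23],[0,0,0]]
    - [[-0.001,0.004,0.32],[0,0,0]]
    - [[-0.001,0.004,0.375],[0,0,0]]
    - [[-0.001,0.004,0.375],[0,0,0]]
    - [[-0.001,0.004,0.375],[0,0,0]]

```text
clock: 4.85
tool_pos: [0.5155, 0.114, 0.057]
eef_rot: [0.976, 0.216, 0.001, 0.0]
contact_force: [0.6, -0.0, -0.9]
opening: 0.559
finger_force: 25.0
```

```bash
python3 -c "
from h import *
import cv2
from plant import *
plan((.515,.1155,.046,25))
for n,(x,y,X,Y) in dict(top=(120,140,240,260),side=(160,200,320,340)).items():
    cv2.imwrite(f'pics/{n}1.png',cv2.resize(snapshot(n)['img'][y:Y,x:X],None,fx=4,fy=4))
a=[cv2.imread(f'pics/{n}1.png') for n in('top','side')]
h=560;cv2.imwrite('pics/p1.png',cv2.resize(np.hstack([cv2.copyMakeBorder(i,0,h-i.shape[0],0,0,0) for i in a]),None,fx=.7,fy=.7))
"
```

```text
t 4.85 p [0.5155 0.114  0.057 ] th 24.94 z [ 0.001 -0.    -1.   ] q [-0.31  0.86  0.    1.99 -0.01  0.29 -1.43] op 0.559 ff 25.0 F [ 0.6 -0.  -0.9]
[0.001, -0.005, 0.037] [0.0002, -0.0003, -0.0003] 0.011
```

View pics/p1.png

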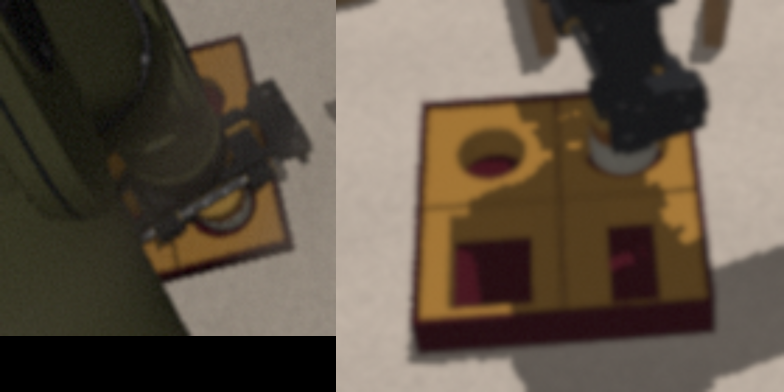

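The jar is inside the wide opening in both views (side panel, about (625,150)). Next I lower it to the floor.

Request:
send_rows:
  targets:
    - [[0,-0.003,0.012],[0,0,0]]
    - [[0,-0.003,0.024],[0,0,0]]
    - [[0,-0.003,0.032],[0,0,0]]
    - [[0,-0.003,0.036],[0,0,0]]
    - [[0,-0.003,0.038],[0,0,0]]
    - [[0,-0.003,0.038],[0,0,0]]

```text
clock: 5.7
tool_pos: [0.5145, 0.1151, 0.046]
eef_rot: [0.976, 0.216, 0.0, 0.0]
contact_force: [-2.5, 0.3, 10.5]
opening: 0.561
finger_force: 25.0
```

Request:
send_rows:
  targets:
    - [[0,0,0],[0,0,0]]
    - [[0,0,0],[0,0,0]]
    - [[0,0,0],[0,0,0]]
  fingers: 0.7

```text
clock: 6.08
tool_pos: [0.5146, 0.1151, 0.0448]
eef_rot: [0.976, 0.216, -0.0, 0.0]
contact_force: [0.4, 0.1, -0.1]
opening: 0.701
finger_force: 0.0
```

```bash
python3 -c "
from h import *
plan((.5145,.115,.2,25),(.456,-.3835,.2,25),(.49,-.1,.2,25))"
```

```text
t 6.08 p [0.5146 0.1151 0.0448] th 24.97 z [-0. -0. -1.] q [-0.31  0.88  0.    1.99 -0.01  0.26 -1.44] op 0.701 ff 0.0 F [ 0.4  0.1 -0.1]
[-0.001, 0.0, -0.517] [0.0, 0.0, -0.0001] 0.155
[-0.879, 1.424, -0.517] [0.0, 0.0, -0.0001] 0.525
[-0.377, 0.615, -0.517] [0.0, 0.0, -0.0001] 0.266
```

Request:
send_rows:
  targets:
    - [[0,0,-0.1],[0,0,0]]
    - [[0,0,-0.25],[0,0,0]]
    - [[0,0,-0.4],[0,0,0]]
    - [[-0.06,0.1,-0.5],[0,0,0]]
    - [[-0.16,0.26,-0.5],[0,0,0]]
    - [[-0.26,0.42,-0.5],[0,0,0]]
    - [[-0.36,0.58,-0.5],[0,0,0]]
    - [[-0.46,0.74,-0.5],[0,0,0]]
    - [[-0.55,0.89,-0.5],[0,0,0]]
    - [[-0.61,0.98,-0.5],[0,0,0]]

```text
clock: 7.32
tool_pos: [0.4718, -0.232, 0.1948]
eef_rot: [0.977, 0.214, -0.0, 0.001]
contact_force: [0.6, 0.5, -0.1]
opening: 0.697
finger_force: 0.0
```

```bash
python3 -c "
from h import *
import cv2
from plant import *
cv2.imwrite('pics/t2.png',snapshot('top')['img']);cv2.imwrite('pics/s2.png',snapshot('side')['img'])
a=cv2.resize(cv2.imread('pics/t2.png')[140:270,110:310],None,fx=2,fy=2);b=cv2.resize(cv2.imread('pics/s2.png')[210:340,170:370],None,fx=2,fy=2)
cv2.imwrite('pics/p2.png',np.hstack([a,b]))
plan((.456,-.3835,.13,25),(.456,-.3835,.042,25))"
```

```text
t 7.42 p [ 0.4712 -0.2336  0.1947] th 24.52 z [-0.001 -0.003 -1.   ] q [ 0.41  0.62 -0.07  1.91  0.08  0.61 -0.85] op 0.7 ff 0.0 F [0.6 0.5 1.1]
[-0.253, 0.433, 0.217] [0.0007, 0.0006, -0.0027] 0.164
[-0.253, 0.432, 0.511] [0.0007, 0.0006, -0.0027] 0.215
```

View pics/p2.png

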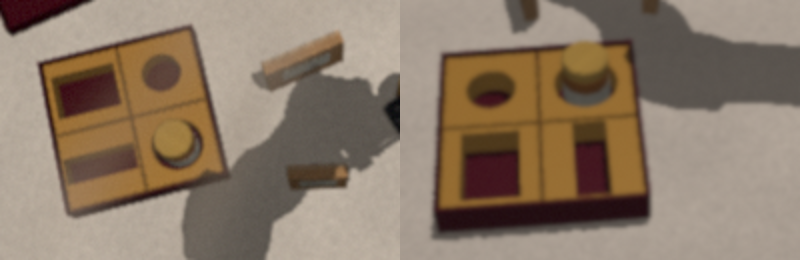

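The honey jar stands upright in the wide opening (left panel, about (177,142)). Next is the bottle.

Request:
send_rows:
  targets:
    - [[-0.07,0.12,0.06],[0,0,0]]
    - [[-0.16,0.28,0.13],[0,0,0]]
    - [[-0.23,0.4,0.2],[0,0,0]]
    - [[-0.253,0.433,0.217],[0,0,0]]
    - [[-0.253,0.433,0.217],[0,0,0]]
    - [[-0.253,0.433,0.217],[0,0,0]]

```text
clock: 8.18
tool_pos: [0.4603, -0.3759, 0.1305]
eef_rot: [0.976, 0.218, 0.001, -0.001]
contact_force: [0.2, -0.6, 0.2]
opening: 0.694
finger_force: 0.0
```

```bash
python3 -c "
from h import *
plan((.456,-.3835,.042,25))"
```

```text
t 8.18 p [ 0.4603 -0.3759  0.1305] th 25.16 z [ 0.001  0.001 -1.   ] q [ 0.66  0.79 -0.1   1.76  0.12  0.6  -0.63] op 0.694 ff 0.0 F [ 0.2 -0.6  0.2]
[-0.024, 0.017, 0.295] [-0.0002, -0.0005, 0.0009] 0.089
```

Request:
send_rows:
  targets:
    - [[-0.024,0.017,0],[0,0,0]]
    - [[-0.024,0.017,0.1],[0,0,0]]
    - [[-0.024,0.017,0.2],[0,0,0]]
    - [[-0.024,0.017,0.27],[0,0,0]]
    - [[-0.024,0.017,0.295],[0,0,0]]
    - [[-0.024,0.017,0.295],[0,0,0]]

```text
clock: 8.93
tool_pos: [0.4547, -0.3861, 0.0416]
eef_rot: [0.976, 0.216, 0.0, 0.0]
contact_force: [0.1, -0.4, -0.1]
opening: 0.7
finger_force: 0.0
```

Request:
send_rows:
  targets:
    - [[0,0,0],[0,0,0]]
    - [[0,0,0],[0,0,0]]
    - [[0,0,0],[0,0,0]]
    - [[0,0,0],[0,0,0]]
    - [[0,0,0],[0,0,0]]
  fingers: 0.0
  newtons: 25

```text
clock: 9.55
tool_pos: [0.4547, -0.3862, 0.0418]
eef_rot: [0.976, 0.216, 0.0, 0.0]
contact_force: [-2.5, 0.4, 5.3]
opening: 0.39
finger_force: 24.9
```

```bash
python3 -c "
from h import *
plan((.456,-.3835,.2,25),(.54,-.12,.2,25))"
```

```text
t 9.55 p [ 0.4547 -0.3862  0.0418] th 24.97 z [ 0.001 -0.    -1.   ] q [ 0.67  0.93 -0.07  1.78  0.14  0.43 -0.64] op 0.39 ff 24.9 F [-2.5  0.4  5.3]
[0.008, -0.006, -0.527] [0.0002, -0.0001, -0.0002] 0.158
[0.633, -0.684, -0.527] [0.0002, -0.0001, -0.0002] 0.321
```

Request:
send_rows:
  targets:
    - [[0,0,-0.06],[0,0,0]]
    - [[0,0,-0.17],[0,0,0]]
    - [[0,0,-0.29],[0,0,0]]
    - [[0,0,-0.4],[0,0,0]]
    - [[0.05,-0.05,-0.49],[0,0,0]]
    - [[0.14,-0.15,-0.527],[0,0,0]]
    - [[0.25,-0.27,-0.527],[0,0,0]]
    - [[0.36,-0.39,-0.527],[0,0,0]]
    - [[0.47,-0.51,-0.527],[0,0,0]]
    - [[0.56,-0.61,-0.527],[0,0,0]]
    - [[0.61,-0.66,-0.527],[0,0,0]]
    - [[0.633,-0.684,-0.527],[0,0,0]]

```text
clock: 11.05
tool_pos: [0.5404, -0.1184, 0.2]
eef_rot: [0.976, 0.217, 0.0, -0.0]
contact_force: [-0.3, -0.4, -1.1]
opening: 0.392
finger_force: 24.9
```

```bash
python3 -c "
from h import *
plan((.6155,.1303,.2,25),(.6155,.1303,.06,25))"
```

```text
t 11.05 p [ 0.5404 -0.1184  0.2   ] th 25.09 z [ 0.001  0.    -1.   ] q [ 0.17  0.64 -0.06  1.83  0.06  0.67 -1.06] op 0.392 ff 24.9 F [-0.3 -0.4 -1.1]
[0.578, -0.645, 0.001] [-0.0, -0.0002, 0.0005] 0.26
[0.578, -0.645, 0.467] [-0.0, -0.0002, 0.0005] 0.295
```

Request:
send_rows:
  targets:
    - [[0.08,-0.09,0],[0,0,0]]
    - [[0.18,-0.2,0],[0,0,0]]
    - [[0.29,-0.32,0],[0,0,0]]
    - [[0.4,-0.44,0],[0,0,0]]
    - [[0.5,-0.55,0],[0,0,0]]
    - [[0.55,-0.615,0],[0,0,0]]
    - [[0.575,-0.641,0],[0,0,0]]
    - [[0.575,-0.641,0.1],[0,0,0]]
    - [[0.575,-0.641,0.22],[0,0,0]]
    - [[0.575,-0.641,0.3],[0,0,0]]
    - [[0.575,-0.641,0.33],[0,0,0]]
    - [[0.575,-0.641,0.33],[0,0,0]]

```text
clock: 12.55
tool_pos: [0.6153, 0.1259, 0.1005]
eef_rot: [0.977, 0.215, -0.0, 0.0]
contact_force: [-0.1, -0.7, -0.1]
opening: 0.391
finger_force: 24.9
```

```bash
python3 -c "
from h import *
plan((.6155,.1303,.056,25),(.6155,.1303,.0445,25))"
```

```text
t 12.55 p [0.6153 0.1259 0.1005] th 24.89 z [-0.    -0.001 -1.   ] q [-0.27  0.87 -0.01  1.67  0.02  0.61 -1.43] op 0.391 ff 24.9 F [-0.1 -0.7 -0.1]
[0.007, -0.013, 0.148] [0.0002, 0.0002, -0.0006] 0.045
[0.007, -0.013, 0.187] [0.0002, 0.0002, -0.0006] 0.056
```

Request:
send_rows:
  targets:
    - [[0.007,-0.013,0.0],[0,0,0]]
    - [[0.007,-0.013,0.06],[0,0,0]]
    - [[0.007,-0.013,0.11],[0,0,0]]
    - [[0.007,-0.013,0.14],[0,0,0]]
    - [[0.007,-0.013,0.16],[0,0,0]]
    - [[0.007,-0.013,0.175],[0,0,0]]
    - [[0.007,-0.013,0.183],[0,0,0]]
    - [[0.007,-0.013,0.187],[0,0,0]]
    - [[0.007,-0.013,0.187],[0,0,0]]

```text
clock: 13.68
tool_pos: [0.6158, 0.1317, 0.0449]
eef_rot: [0.976, 0.216, 0.0, 0.0]
contact_force: [0.4, 1.1, 1.7]
opening: 0.39
finger_force: 24.9
```

Request:
send_rows:
  targets:
    - [[0,0,0.002],[0,0,0]]
    - [[0,0,0.002],[0,0,0]]

```text
clock: 13.92
tool_pos: [0.6159, 0.1318, 0.0448]
eef_rot: [0.976, 0.216, 0.001, -0.0]
contact_force: [-0.8, 0.1, 6.9]
opening: 0.392
finger_force: 24.9
```

Request:
send_rows:
  targets:
    - [[0,0,0],[0,0,0]]
    - [[0,0,0],[0,0,0]]
    - [[0,0,0],[0,0,0]]
  fingers: 0.55

```text
clock: 14.3
tool_pos: [0.6155, 0.1315, 0.0435]
eef_rot: [0.976, 0.216, -0.0, 0.0]
contact_force: [0.3, -0.1, -0.6]
opening: 0.549
finger_force: 0.0
```

```bash
python3 -c "
from h import *
plan((.615,.1303,.2,25),(.6,-.13,.2,105),(.602,-.35,.2,105))"
```

```text
t 14.3 p [0.6155 0.1315 0.0435] th 24.97 z [-0. -0. -1.] q [-0.28  0.96 -0.01  1.68  0.02  0.51 -1.44] op 0.549 ff 0.0 F [ 0.3 -0.1 -0.6]
[-0.003, 0.003, -0.522] [0.0, 0.0, -0.0002] 0.156
[-0.415, 0.769, -0.521] [-0.0, 0.0001, -0.4446] 0.305
[-0.718, 1.436, -0.521] [-0.0, 0.0001, -0.4446] 0.506
```

Request:
send_rows:
  targets:
    - [[0,0,-0.1],[0,0,0]]
    - [[0,0,-0.25],[0,0,0]]
    - [[0,0,-0.4],[0,0,0]]
    - [[-0.04,0.08,-0.52],[0,0,-0.04]]
    - [[-0.11,0.22,-0.52],[0,0,-0.09]]
    - [[-0.19,0.37,-0.52],[0,0,-0.14]]
    - [[-0.27,0.53,-0.52],[0,0,-0.19]]
    - [[-0.35,0.69,-0.52],[0,0,-0.24]]
    - [[-0.42,0.83,-0.52],[0,0,-0.29]]
    - [[-0.47,0.94,-0.52],[0,0,-0.34]]
    - [[-0.49,0.98,-0.52],[0,0,-0.39]]
    - [[-0.49,0.98,-0.52],[0,0,-0.4446]]
  fingers: 0.9

```text
clock: 15.8
tool_pos: [0.6056, -0.1996, 0.1992]
eef_rot: [0.608, 0.794, -0.001, 0.0]
contact_force: [-0.8, 0.0, 0.3]
opening: 0.902
finger_force: 0.0
```

```bash
python3 -c "
from h import *
import cv2
from plant import *
cv2.imwrite('pics/t3.png',snapshot('top')['img']);cv2.imwrite('pics/s3.png',snapshot('side')['img'])
a=cv2.resize(cv2.imread('pics/t3.png')[140:270,110:310],None,fx=2,fy=2);b=cv2.resize(cv2.imread('pics/s3.png')[210:340,170:370],None,fx=2,fy=2)
cv2.imwrite('pics/p3.png',np.hstack([a,b]))
plan((.602,-.350,.13,105),(.602,-.35,.042,105))"
```

```text
t 15.9 p [ 0.6059 -0.1977  0.1993] th 104.95 z [-0.     0.001 -1.   ] q [ 0.49  0.78 -0.47  1.56  0.41  0.9   0.15] op 0.897 ff 0.0 F [ 0.2 -0.4  0.3]
[-0.487, -0.144, 0.231] [-0.0001, -0.0002, -0.0003] 0.167
[-0.487, -0.144, 0.524] [-0.0001, -0.0002, -0.0003] 0.219
```

View pics/p3.png

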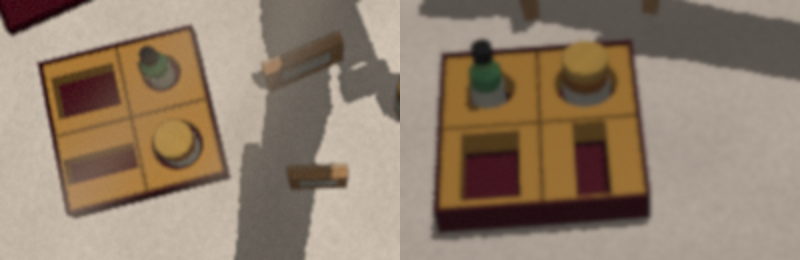

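The bottle and the jar both stand upright in their openings. Next is the tin.

Request:
send_rows:
  targets:
    - [[-0.12,-0.03,0.05],[0,0,0]]
    - [[-0.26,-0.07,0.11],[0,0,0]]
    - [[-0.39,-0.11,0.18],[0,0,0]]
    - [[-0.47,-0.14,0.22],[0,0,0]]
    - [[-0.487,-0.144,0.231],[0,0,0]]
    - [[-0.487,-0.144,0.231],[0,0,0]]
    - [[-0.487,-0.144,0.231],[0,0,0]]

```text
clock: 16.77
tool_pos: [0.6038, -0.3468, 0.1315]
eef_rot: [0.608, 0.794, 0.001, 0.0]
contact_force: [-0.3, -0.1, 0.0]
opening: 0.899
finger_force: 0.0
```

```bash
python3 -c "
from h import *
plan((.6018,-.3505,.042,105))"
```

```text
t 16.77 p [ 0.6038 -0.3468  0.1315] th 105.15 z [ 0.002  0.001 -1.   ] q [ 0.67  0.94 -0.45  1.41  0.46  0.9   0.36] op 0.899 ff 0.0 F [-0.3 -0.1  0. ]
[-0.01, -0.01, 0.298] [0.0006, -0.0002, 0.0008] 0.09
```

Request:
send_rows:
  targets:
    - [[-0.008,-0.009,0.02],[0,0,0]]
    - [[-0.01,-0.01,0.11],[0,0,0]]
    - [[-0.01,-0.01,0.2],[0,0,0]]
    - [[-0.01,-0.01,0.27],[0,0,0]]
    - [[-0.01,-0.01,0.298],[0,0,0]]
    - [[-0.01,-0.01,0.298],[0,0,0]]

```text
clock: 17.52
tool_pos: [0.6003, -0.3528, 0.0408]
eef_rot: [0.609, 0.793, -0.0, -0.0]
contact_force: [0.7, -0.6, 0.4]
opening: 0.903
finger_force: 0.0
```

Request:
send_rows:
  targets:
    - [[0,0,0],[0,0,0]]
    - [[0,0,0],[0,0,0]]
    - [[0,0,0],[0,0,0]]
    - [[0,0,0],[0,0,0]]
    - [[0,0,0],[0,0,0]]
    - [[0,0,0],[0,0,0]]
  fingers: 0.0
  newtons: 25

```text
clock: 18.27
tool_pos: [0.6008, -0.353, 0.0414]
eef_rot: [0.609, 0.793, 0.0, 0.0]
contact_force: [1.1, 0.0, 2.4]
opening: 0.472
finger_force: 25.0
```

```bash
python3 -c "
from h import *
plan((.6018,-.3505,.2,105),(.60,-.07,.2,98.2))"
```

```text
t 18.27 p [ 0.6008 -0.353   0.0414] th 105.0 z [ 0.001 -0.    -1.   ] q [ 0.66  1.05 -0.41  1.44  0.52  0.76  0.32] op 0.472 ff 25.0 F [1.1 0.  2.4]
[0.007, 0.006, -0.529] [0.0003, 0.0002, -0.0] 0.159
[0.912, 0.242, -0.529] [0.0003, 0.0001, 0.0378] 0.324
```

Request:
send_rows:
  targets:
    - [[0,0,-0.06],[0,0,0]]
    - [[0,0,-0.17],[0,0,0]]
    - [[0,0,-0.29],[0,0,0]]
    - [[0,0,-0.4],[0,0,0]]
    - [[0.07,0.02,-0.49],[0,0,0]]
    - [[0.18,0.05,-0.529],[0,0,0.01]]
    - [[0.32,0.085,-0.529],[0,0,0.015]]
    - [[0.46,0.12,-0.529],[0,0,0.02]]
    - [[0.6,0.16,-0.529],[0,0,0.025]]
    - [[0.73,0.195,-0.529],[0,0,0.03]]
    - [[0.84,0.225,-0.529],[0,0,0.0378]]
    - [[0.912,0.242,-0.529],[0,0,0.0378]]

```text
clock: 19.77
tool_pos: [0.5995, -0.0678, 0.2005]
eef_rot: [0.654, 0.757, 0.0, 0.0]
contact_force: [-0.2, -0.5, -1.2]
opening: 0.477
finger_force: 25.0
```

```bash
python3 -c "
from h import *
plan((.6007,.2325,.2,98.2),(.6007,.2325,.1,98.2))"
```

```text
t 19.77 p [ 0.5995 -0.0678  0.2005] th 98.33 z [ 0.  0. -1.] q [ 0.27  0.73 -0.42  1.67  0.38  0.83 -0.17] op 0.477 ff 25.0 F [-0.2 -0.5 -1.2]
[0.99, 0.149, 0.002] [0.0001, -0.0001, 0.0007] 0.3
[0.99, 0.149, 0.335] [0.0001, -0.0001, 0.0007] 0.317
```

Request:
send_rows:
  targets:
    - [[0.08,0.012,0],[0,0,0]]
    - [[0.2,0.03,0],[0,0,0]]
    - [[0.35,0.053,0],[0,0,0]]
    - [[0.5,0.075,0],[0,0,0]]
    - [[0.65,0.098,0],[0,0,0]]
    - [[0.79,0.119,0],[0,0,0]]
    - [[0.9,0.136,0],[0,0,0]]
    - [[0.96,0.145,0],[0,0,0]]
    - [[0.988,0.149,0],[0,0,0]]
    - [[0.988,0.149,0.09],[0,0,0]]
    - [[0.988,0.149,0.2],[0,0,0]]
    - [[0.988,0.149,0.3],[0,0,0]]

```text
clock: 21.28
tool_pos: [0.6022, 0.2272, 0.1087]
eef_rot: [0.656, 0.755, -0.001, 0.001]
contact_force: [-0.5, 0.4, -2.4]
opening: 0.475
finger_force: 25.0
```

Request:
send_rows:
  targets:
    - [[0,0,0.02],[0,0,0]]
    - [[0,0,0.03],[0,0,0]]

```text
clock: 21.52
tool_pos: [0.6023, 0.229, 0.1012]
eef_rot: [0.655, 0.755, 0.0, 0.0]
contact_force: [0.3, 0.2, -1.2]
opening: 0.474
finger_force: 25.0
```

```bash
python3 -c "
from h import *
import cv2
from plant import *
b=cv2.resize(snapshot('side')['img'][190:340,140:340],None,fx=3,fy=3);cv2.imwrite('pics/p4.png',b)
plan((.6007,.2325,.056,98.2),(.6007,.2325,.044,98.2))"
```

```text
t 21.57 p [0.6024 0.2294 0.1013] th 98.14 z [ 0.001  0.    -1.   ] q [-0.26  0.9  -0.33  1.6   0.4   0.7  -0.64] op 0.473 ff 25.0 F [ 0.3  0.2 -1.3]
[0.011, -0.004, 0.151] [0.0004, 0.0, -0.0003] 0.045
[0.011, -0.004, 0.191] [0.0004, 0.0, -0.0003] 0.057
```

View pics/p4.png

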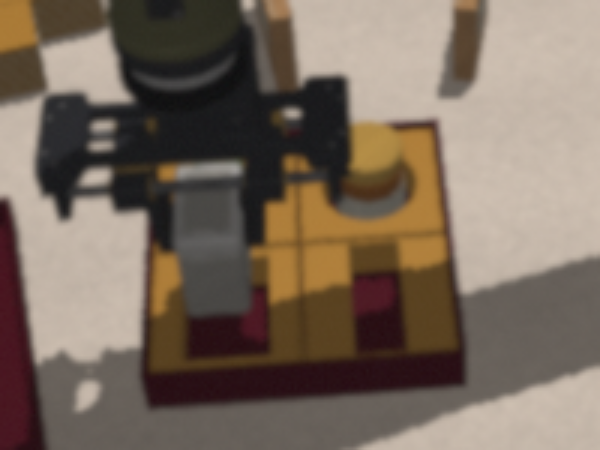

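The tin is lined up over the oblong opening (about (215,240) in the crop, above the hole at (228,330)).

Request:
send_rows:
  targets:
    - [[0.008,-0.004,0.02],[0,0,0]]
    - [[0.008,-0.004,0.07],[0,0,0]]
    - [[0.008,-0.004,0.11],[0,0,0]]
    - [[0.008,-0.004,0.14],[0,0,0]]
    - [[0.008,-0.004,0.16],[0,0,0]]
    - [[0.008,-0.004,0.175],[0,0,0]]
    - [[0.008,-0.004,0.185],[0,0,0]]
    - [[0.008,-0.004,0.19],[0,0,0]]
    - [[0.008,-0.004,0.192],[0,0,0]]
    - [[0.008,-0.004,0.192],[0,0,0]]

```text
clock: 22.82
tool_pos: [0.6001, 0.2321, 0.0444]
eef_rot: [0.655, 0.756, 0.0, 0.0]
contact_force: [-2.3, -1.0, 6.6]
opening: 0.475
finger_force: 25.0
```

Request:
send_rows:
  targets:
    - [[0,0,0],[0,0,0]]
    - [[0,0,0],[0,0,0]]
    - [[0,0,0],[0,0,0]]
  fingers: 0.6

```text
clock: 23.2
tool_pos: [0.6002, 0.2321, 0.0431]
eef_rot: [0.655, 0.756, 0.0, 0.0]
contact_force: [0.4, 0.2, -0.1]
opening: 0.605
finger_force: 0.0
```

```bash
python3 -c "
from h import *
plan((.6,.2325,.2,98.2),(.4498,-.0622,.2,84.7),(.505,.045,.2,98))"
```

```text
t 23.2 p [0.6002 0.2321 0.0431] th 98.19 z [ 0.  0. -1.] q [-0.28  0.98 -0.29  1.62  0.44  0.6  -0.68] op 0.605 ff 0.0 F [ 0.4  0.2 -0.1]
[0.001, -0.0, -0.523] [0.0001, -0.0, -0.0] 0.157
[-0.9, -0.636, -0.523] [0.0001, -0.0, 0.075] 0.366
[-0.572, -0.403, -0.523] [0.0001, -0.0, 0.0011] 0.262
```

Request:
send_rows:
  targets:
    - [[0,0,-0.1],[0,0,0]]
    - [[0,0,-0.25],[0,0,0]]
    - [[0,0,-0.4],[0,0,0]]
    - [[-0.05,-0.04,-0.52],[0,0,0]]
    - [[-0.17,-0.12,-0.523],[0,0,0.01]]
    - [[-0.32,-0.225,-0.523],[0,0,0.03]]
    - [[-0.47,-0.33,-0.523],[0,0,0.045]]
    - [[-0.62,-0.44,-0.523],[0,0,0.06]]
    - [[-0.76,-0.54,-0.523],[0,0,0.075]]
    - [[-0.86,-0.61,-0.5],[0,0,0.075]]
    - [[-0.9,-0.636,-0.4],[0,0,0.075]]
    - [[-0.9,-0.636,-0.3],[0,0,0.075]]

```text
clock: 24.7
tool_pos: [0.4495, -0.0641, 0.1327]
eef_rot: [0.74, 0.672, 0.0, 0.001]
contact_force: [0.3, 1.2, 0.3]
opening: 0.599
finger_force: 0.0
```

Request:
send_rows:
  targets:
    - [[0,0,0],[0,0,0]]
    - [[0,0,0],[0,0,0]]

```text
clock: 24.95
tool_pos: [0.4503, -0.062, 0.1338]
eef_rot: [0.739, 0.674, 0.0, 0.0]
contact_force: [-0.1, -0.4, 0.6]
opening: 0.6
finger_force: 0.0
```

```bash
python3 -c "
from h import *
plan((.4498,-.0622,.042,84.7))"
```

```text
t 24.95 p [ 0.4503 -0.062   0.1338] th 84.73 z [ 0.001  0.    -1.   ] q [ 0.19  0.67 -0.24  2.16  0.45  0.35 -0.52] op 0.6 ff 0.0 F [-0.1 -0.4  0.6]
[-0.001, -0.002, 0.306] [0.0003, -0.0001, 0.0002] 0.092
```

Request:
send_rows:
  targets:
    - [[0,-0.002,0.07],[0,0,0]]
    - [[0,-0.002,0.16],[0,0,0]]
    - [[0,-0.002,0.24],[0,0,0]]
    - [[0,-0.002,0.29],[0,0,0]]
    - [[0,-0.002,0.306],[0,0,0]]
    - [[0,-0.002,0.306],[0,0,0]]

```text
clock: 25.7
tool_pos: [0.4498, -0.0622, 0.0419]
eef_rot: [0.739, 0.674, 0.001, 0.0]
contact_force: [0.2, 1.0, 0.5]
opening: 0.604
finger_force: 0.0
```

Request:
send_rows:
  targets:
    - [[0,0,0],[0,0,0]]
    - [[0,0,0],[0,0,0]]
    - [[0,0,0],[0,0,0]]
    - [[0,0,0],[0,0,0]]
    - [[0,0,0],[0,0,0]]
    - [[0,0,0],[0,0,0]]
  fingers: 0.0
  newtons: 20

```text
clock: 26.45
tool_pos: [0.4493, -0.0624, 0.0414]
eef_rot: [0.739, 0.674, 0.0, 0.0]
contact_force: [0.3, 0.2, 1.8]
opening: 0.205
finger_force: 19.9
```

```bash
python3 -c "
from h import *
plan((.4498,-.0622,.2,84.7),(.4997,.2168,.2,98.2))"
```

```text
t 26.45 p [ 0.4493 -0.0624  0.0414] th 84.69 z [ 0. -0. -1.] q [ 0.07  0.87 -0.05  2.21  0.55  0.08 -0.6 ] op 0.205 ff 19.9 F [0.3 0.2 1.8]
[0.001, 0.002, -0.529] [0.0001, 0.0, -0.0] 0.159
[0.942, 0.082, -0.529] [0.0001, 0.0, -0.075] 0.325
```

Request:
send_rows:
  targets:
    - [[0,0,-0.06],[0,0,0]]
    - [[0,0,-0.17],[0,0,0]]
    - [[0,0,-0.29],[0,0,0]]
    - [[0.02,0,-0.4],[0,0,-0.01]]
    - [[0.1,0.01,-0.49],[0,0,-0.02]]
    - [[0.22,0.02,-0.529],[0,0,-0.03]]
    - [[0.36,0.03,-0.529],[0,0,-0.04]]
    - [[0.5,0.04,-0.529],[0,0,-0.05]]
    - [[0.64,0.055,-0.529],[0,0,-0.06]]
    - [[0.78,0.07,-0.529],[0,0,-0.075]]
    - [[0.89,0.08,-0.529],[0,0,-0.075]]
    - [[0.942,0.082,-0.529],[0,0,-0.075]]

```text
clock: 27.95
tool_pos: [0.4993, 0.2186, 0.1996]
eef_rot: [0.654, 0.757, -0.0, -0.0]
contact_force: [-1.0, -0.1, -1.2]
opening: 0.201
finger_force: 19.9
```

Request:
send_rows:
  targets:
    - [[0,0,0.06],[0,0,0]]
    - [[0,0,0.17],[0,0,0]]
    - [[0,0,0.27],[0,0,0]]
    - [[0,0,0.32],[0,0,0]]
    - [[0,0,0.33],[0,0,0]]
    - [[0,0,0.33],[0,0,0]]

```text
clock: 28.7
tool_pos: [0.5001, 0.2168, 0.1016]
eef_rot: [0.655, 0.756, 0.0, 0.0]
contact_force: [-0.5, -0.2, -1.0]
opening: 0.202
finger_force: 19.9
```

```bash
python3 -c "
from h import *
import cv2
from plant import *
b=cv2.resize(snapshot('side')['img'][190:340,140:340],None,fx=3,fy=3);cv2.imwrite('pics/p5.png',b)
plan((.4997,.2168,.056,98.2),(.4997,.2168,.044,98.2))"
```

```text
t 28.75 p [0.5003 0.217  0.1019] th 98.18 z [ 0.001  0.001 -1.   ] q [-0.31  0.8  -0.31  1.92  0.48  0.49 -0.81] op 0.203 ff 19.9 F [-0.7  0.1 -1.3]
[-0.0, -0.002, 0.153] [0.0005, -0.0001, -0.0001] 0.046
[-0.0, -0.002, 0.193] [0.0005, -0.0001, -0.0001] 0.058
```

View pics/p5.png

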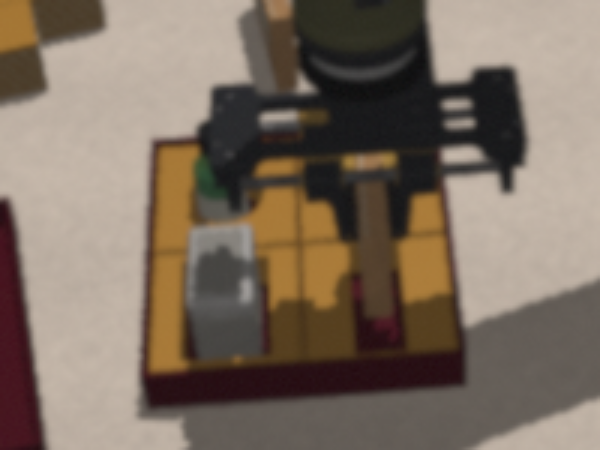

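The carton hangs over the slot (crop (378,310)) and the tin is seated.

Request:
send_rows:
  targets:
    - [[0,-0.002,0.03],[0,0,0]]
    - [[0,-0.002,0.07],[0,0,0]]
    - [[0,-0.002,0.11],[0,0,0]]
    - [[0,-0.002,0.14],[0,0,0]]
    - [[0,-0.002,0.16],[0,0,0]]
    - [[0,-0.002,0.175],[0,0,0]]
    - [[0,-0.002,0.187],[0,0,0]]
    - [[0,-0.002,0.192],[0,0,0]]
    - [[0,-0.002,0.194],[0,0,0]]
    - [[0,-0.002,0.194],[0,0,0]]

```text
clock: 30.0
tool_pos: [0.4997, 0.2169, 0.0443]
eef_rot: [0.655, 0.756, 0.001, 0.001]
contact_force: [-1.8, -0.7, 10.8]
opening: 0.201
finger_force: 20.0
```

Request:
send_rows:
  targets:
    - [[0,0,0],[0,0,0]]
    - [[0,0,0],[0,0,0]]
    - [[0,0,0],[0,0,0]]
  fingers: 0.35

```text
clock: 30.38
tool_pos: [0.4991, 0.2167, 0.0427]
eef_rot: [0.655, 0.756, -0.0, 0.0]
contact_force: [-0.6, -0.3, 0.2]
opening: 0.351
finger_force: 0.0
```

Request:
send_rows:
  targets:
    - [[0,0,-0.1],[0,0,0]]
    - [[0,0,-0.25],[0,0,0]]
    - [[0,0,-0.4],[0,0,0]]
    - [[-0.1,0,-0.55],[0,0,0]]
    - [[-0.25,0,-0.6],[0,0,0]]
    - [[-0.45,0,-0.6],[0,0,0]]
    - [[-0.6,0,-0.6],[0,0,0]]
    - [[-0.75,0,-0.6],[0,0,0]]
    - [[-0.9,0,-0.6],[0,0,0]]
    - [[-1.0,0,-0.6],[0,0,0]]
    - [[-1.0,0,-0.6],[0,0,0]]

```text
clock: 31.75
tool_pos: [0.5416, -0.0834, 0.2223]
eef_rot: [0.657, 0.754, -0.001, 0.0]
contact_force: [0.3, 0.9, -0.5]
opening: 0.352
finger_force: 0.0
```

```bash
python3 -c "
from h import *
import cv2
from plant import *
a=cv2.resize(snapshot('top')['img'][130:270,110:310],None,fx=2,fy=2);b=cv2.resize(snapshot('side')['img'][200:340,140:340],None,fx=2,fy=2)
cv2.imwrite('pics/p6.png',np.hstack([a,b]));plan()"
```

```text
t 31.85 p [ 0.5417 -0.0793  0.2227] th 98.22 z [-0.     0.001 -1.   ] q [ 0.35  0.64 -0.48  1.81  0.4   0.79 -0.19] op 0.349 ff 0.0 F [-0.1  0.8  0. ]
```

View pics/p6.png

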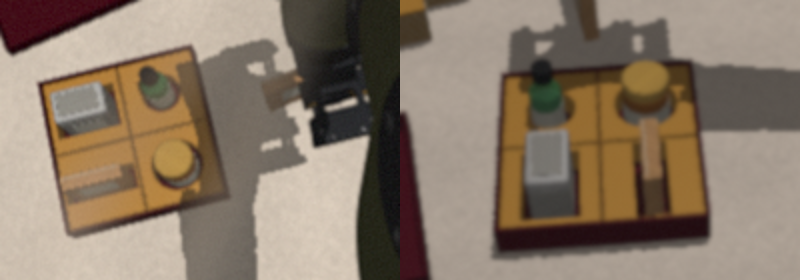

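All four items stand upright in their openings, and the gripper is clear.

```bash
python3 -c "
from plant import *
print(finish_job())"
```

```text
the job is handed in; nothing more can be done
None
```

The honey jar, bottle, tea tin and short carton stand upright in their openings, set down on the box floor in the order asked; I left the big jar and long carton alone, and the job was handed in at about 32 s (no verdict was returned).

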